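Put the violin maker's tools back on their outlines

ROBOT

A 6-joint arm with a two-finger parallel gripper is mounted at the origin on the work surface. World frame = base frame: x ahead of the robot, y to its left, z up, the work surface at z = 0. Lengths are in mm, angles in rad, forces in N, time in s.
With the tool pointing down it reaches from about 350 to 775 mm from the base axis. Payload 7.3 kg.
Tool frame: the origin (TCP) lies on the centre line of the jaws, within the pads' length; the fingertips stand 17 mm ahead of it and the grasp point (between the pads) lies 2 mm behind it; z points along the fingers, y is the line along which they close (so a half turn about z gives the same grasp; the last joint's range is limited). The gripper opens to 92 mm and grips with 3 to 60 N. Pads are 19 mm wide; open, the fingers measure 130 mm over their backs; the gripper's body (75 mm by 190 mm) begins 47 mm behind the grasp point.
Start: joints at [-1.474, 0.342, 1.524, -0, 1.275, -0.146], TCP at [126.243, -509.614, 243.741] pointing down, gripper open.
Joint ranges: [-2.53, 2.53], [-0.77, 2.02], [0.04, 2.7], [-1, 4.14], [0.28, 2.66], [-3.11, 3.11]. Speed limits (rad/s): [2.57, 2.57, 3.14, 3.14, 3.14, 3.14].

INTERFACE

Orientations are given as [roll, pitch, yaw] about the fixed x, y, z axes, in that order (R = Rz(yaw) Ry(pitch) Rx(roll)).
In Python, from plant import bot gives the robot as it stands. The module is installed in compiled form; this text tells all that it offers.
- The arm moves only by the shell command python3 -m pendant 'ROWS'. ROWS is JSON, a list of rows, each a list of 3 entries, a list of its own where there are three numbers: the shift along the world's x, y, z as a fraction of full scale, then the turn, a rotation vector about the world's x, y, z as a fraction of full scale, then the opening, from -1 (shut) to 1 (fully open), so that 0 is half open. In form: [[[tx, ty, tz], [rx, ry, rz], claw], ...]. A call has exactly 10 rows; each row shifts and turns the commanded pose from where the row before left it; what a row does not reach is not made up. Full scale, the value 1, is 30 mm for a shift and 0.12 rad for a turn. A row lasts 1/12 s, in which the tool goes at most 41.7 mm and 7.16 degrees, less where a joint would pass 70% of its speed; a pose out of reach is approached as far as the arm can. A call with a number of a shift or a turn outside -1 to 1 is refused whole. A call with a gripper value outside its range is refused whole. The fingers move at their own pace and stop on an object; the grip force is fixed at half the most. Time passes only in rows, so rows that do not move let the fingers close, or fill a call up. It gives the time, the measured TCP pose, the force, the opening and the grip force at its end, in the units of the state.
- bot.get_obs(): the state, without advancing time (a new reading comes with each control period).
- bot.capture(name): name is "scene" or "top" or "wrist"; returns the picture (384x512x3 uint8, blue, green, red); there is no depth.
- bot.camera_params(name): a dict with "fovy" (degrees; the focal length in pixels is half the picture's height over the tangent of half this angle, whatever the lens; pixels are square), "cx", "cy" (the principal point, pixels), "camera_from_world" (4x4, takes a point from world to camera coordinates). Camera axes: x right, y down, z forward; pixel columns grow to the right and rows downward; lengths in mm; the calibration is good to about 2 mm. A picture is of the moment at which its call begins: read the wrist's pose just before it. camera_params takes no time and is no camera call; for the wrist camera it gives the pose at the moment of the call.
- bot.close_job(): hands the job in; it is judged then, once.
The state is a dict: "time": time; "joint_positions": joint angles; "dq": joint speeds; "tau": joint torques, N m; "tool_pos": TCP position; "tcp_rot": TCP orientation; "contact_force": force on the tool from outside, world axes, zero at the start; "moment": the same for the moment, N m; "grip_width": finger opening in mm; "finger_force": force on a finger pad.
Only numpy, scipy, OpenCV 4.12 (cv2) and the standard library are available. Lean on these libraries where they do the work, as an engineer would, in place of code of your own. Each camera call takes 0.05 s, during which the arm holds its last target. There are 200 camera calls.

TASK

Tidy the violin maker's bench: put the large finger plane, the small finger plane, the oilstone and the round wax tin each onto the birch tile whose dark outline has its shape and size, right way up, centred on the outline and lined up with it (either end may point either way). Leave the glue jar and the maple block where they stand.

Things in the scene. Friction and masses are not known exactly. Their poses are not given: they have to be found in the camera images.
- large_plane: Large brass finger plane, oval sole with straight sides and round ends, 100 mm long and 38 mm wide; the plain brass sides are upright and 26 mm high, with a small dark wood wedge and steel iron on top (to about 48 mm, narrower than the body). About 0.35 kg, loose, standing on its sole. Origin: centre of the sole. x along its length, y across its width, z up.
- small_plane: Small brass finger plane of the same form, 62 mm long and 28 mm wide; brass sides 24 mm high, wedge and iron on top to about 38 mm, narrower than the body. About 0.14 kg, loose. Origin: centre of the sole. x along its length, y across its width, z up.
- oilstone: Grey two-layer sharpening stone, a rectangular slab 110 x 46 mm and 22 mm high, square ends. About 0.28 kg, loose. Origin: centre of its underside. x along its 110 mm length, y across its 46 mm width, z up.
- wax_tin: Round flat bare-metal tin, 60 mm in diameter at the lid (58 mm below it) and 29 mm high. About 0.15 kg, loose. Origin: centre of its underside, z up; its turn about z does not matter.
- large_plane_pad: Fixed pale birch tile, 130 x 75 mm and 6 mm thick, lying flat on the bench, with a flat dark felt silhouette in its middle: an oval with straight sides and round ends, 104 x 42 mm, for the large plane. Origin: centre of the tile's underside, at bench height; the resting surface is 6 mm above it (felt and tile are one level). x runs along the tile's 130 mm length (and along the silhouette), y along its 75 mm width, z up.
- small_plane_pad: Fixed pale birch tile, 130 x 75 mm and 6 mm thick, lying flat on the bench, with a flat dark felt silhouette in its middle: an oval with straight sides and round ends, 66 x 32 mm, for the small plane. Origin: centre of the tile's underside, at bench height; the resting surface is 6 mm above it (felt and tile are one level). x runs along the tile's 130 mm length (and along the silhouette), y along its 75 mm width, z up.
- oilstone_pad: Fixed pale birch tile, 130 x 75 mm and 6 mm thick, lying flat on the bench, with a flat dark felt silhouette in its middle: a square-cornered rectangle, 114 x 50 mm, for the oilstone. Origin: centre of the tile's underside, at bench height; the resting surface is 6 mm above it (felt and tile are one level). x runs along the tile's 130 mm length (and along the silhouette), y along its 75 mm width, z up.
- wax_tin_pad: Fixed pale birch tile, 130 x 75 mm and 6 mm thick, lying flat on the bench, with a flat dark felt silhouette in its middle: a round disc 64 mm in diameter, for the wax tin. Origin: centre of the tile's underside, at bench height; the resting surface is 6 mm above it (felt and tile are one level). x runs along the tile's 130 mm length (and along the silhouette), y along its 75 mm width, z up.
- glue_jar: Bystander: closed jar with a black cap, 66 mm in diameter and 85 mm high, at the right (-y) edge of the work. Origin: centre of its underside, z up. Not to be moved.
- maple_block: Bystander: plain wooden block, 130 x 50 x 45 mm high, at the left (+y) edge of the work. Origin: centre of its underside, x along its length, z up. Not to be moved.
Mind the look-alikes: they are no part of the job. Leave any purple look-alike of the oilstone alone. What is shaped like the small_plane_pad but blue is not meant.

How it is judged:
By the outcome, as a careful person would: the job done as asked, in the order asked, and still so for the second after the job is handed in, with the robot touching nothing.
It also fails if it takes over 109 s, if anything falls off the work surface, if the arm or the gripper's body presses on something with over 40 N, if the wrist force passes 120 N, or if a joint passes its speed limit or range.

## Working session

There is one attempt and no reset: what is moved stays moved. The work goes in short steps, Python scripts to look and compute and a shell command to move; the robot and the scene stay as the last step left them, time stands still between calls to the robot, and variables do not carry over. Pictures are saved under pics/ and viewed, at most 17 in all, crops included, and the job is handed in when it is done.

```bash
mkdir -p pics
cat > h.py <<'E'
import numpy as np, cv2
from plant import bot
def ray(p,u,v,z):
    f=192/np.tan(np.radians(p["fovy"])/2); T=np.array(p["camera_from_world"])
    R=T[:3,:3]; c=-R.T@T[:3,3]; d=R.T@np.array([(u-p["cx"])/f,(v-p["cy"])/f,1])
    return c+d*(z-c[2])/d[2]
def proj(p,X):
    f=192/np.tan(np.radians(p["fovy"])/2); T=np.array(p["camera_from_world"])
    q=T[:3,:3]@np.array(X)+T[:3,3]; return p["cx"]+f*q[0]/q[2],p["cy"]+f*q[1]/q[2]
E
python3 - <<'E'
from h import *
for n in ("scene","top"):
    im=bot.capture(n); cv2.imwrite(f"pics/{n}0.png",im); p=bot.camera_params(n); print(n,p["fovy"],p["cx"],p["cy"],np.round(p["camera_from_world"],3).tolist())
im=cv2.imread("pics/top0.png"); cv2.imwrite("pics/top0b.png",cv2.resize(im,(800,600),interpolation=cv2.INTER_CUBIC))
o=bot.get_obs(); print({k:np.round(v,3).tolist() for k,v in o.items()})
E
```

```text
scene 52.141201173784154 248.49088649183142 184.30017955010143 [[-0.597, 0.802, -0.008, 272.758], [0.501, 0.365, -0.784, -230.832], [-0.626, -0.473, -0.62, 1564.128], [0.0, 0.0, 0.0, 1.0]]
top 55.53422834131855 253.2616845559739 190.71378644224228 [[0.018, -1.0, 0.019, -15.919], [-0.991, -0.021, -0.128, 484.751], [0.129, -0.017, -0.992, 1197.874], [0.0, 0.0, 0.0, 1.0]]
{'time': 0.1, 'joint_positions': [-1.474, 0.343, 1.525, 0.0, 1.275, -0.146], 'dq': [-0.002, -0.002, -0.003, 0.001, -0.0, -0.001], 'tau': [0.002, -43.2, -24.469, 0.072, 0.053, -0.0], 'tool_pos': [126.212, -509.255, 243.104], 'tcp_rot': [-3.14, -0.0, 0.243], 'contact_force': [0.282, -0.133, -0.262], 'moment': [-0.008, 0.001, -0.041], 'finger_force': 0.0, 'grip_width': 91.74}
```

View pics/top0b.png

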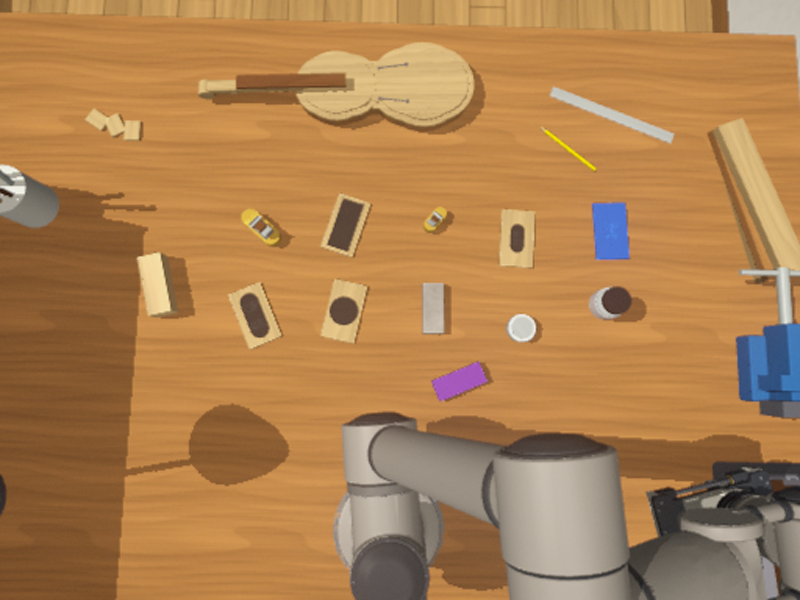

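View pics/scene0.png

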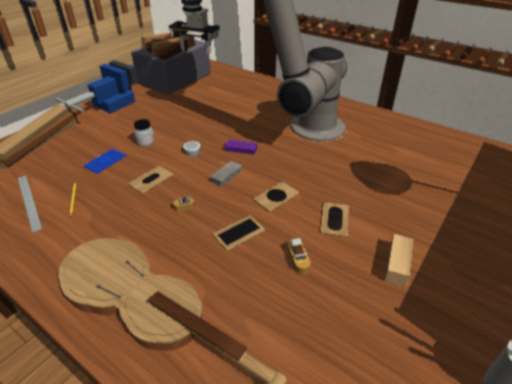

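Top picture (800-px scale) candidates:
- Large plane (261,227) and small plane (435,219). They differ in size.
- Oilstone, grey (433,308). The purple look-alike (460,381) is not meant.
- Tin (522,328). The jar (610,302) is not meant.
- Large pad (255,315), tin pad (344,310), oilstone pad (346,224).
- Small pad, birch (517,238). The blue one (611,231) is not meant.

Next is one enlarged crop to check these, plus segmentation.

Run:
```python
from h import *
im=cv2.imread("pics/top0.png"); p=bot.camera_params("top")
cv2.imwrite("pics/crop1.png",cv2.resize(im[120:230,140:360],(800,400),interpolation=cv2.INTER_CUBIC))
S=5; big=cv2.resize(im,None,fx=S,fy=S,interpolation=cv2.INTER_CUBIC); hsv=cv2.cvtColor(big,cv2.COLOR_BGR2HSV)
def seg(name,c,r,z,test):
    x,y=int(c[0]*.64*S),int(c[1]*.64*S); r=int(r*S)
    m=test(hsv[y-r:y+r,x-r:x+r]).astype(np.uint8)
    m=cv2.morphologyEx(m,cv2.MORPH_CLOSE,np.ones((5,5)))
    n,l,s,_=cv2.connectedComponentsWithStats(m); k=1+np.argmax(s[1:,4])
    cs,_=cv2.findContours((l==k).astype(np.uint8),cv2.RETR_EXTERNAL,cv2.CHAIN_APPROX_NONE)
    P=max(cs,key=len)[:,0]+[x-r,y-r]; P=(P+.5)/S-.5
    W=np.array([ray(p,u,v,z)[:2] for u,v in P],np.float32)
    (cx,cy),(w,h),a=cv2.minAreaRect(W)
    if w<h: w,h,a=h,w,a+90
    print(name,np.round([cx,cy,w,h],1),"yaw",round(np.radians((a+90)%180-90),3))
dark=lambda q:q[...,2]<85
grey=lambda q:(q[...,1]<60)&(q[...,2]>90)
brass=lambda q:(q[...,0]>18)&(q[...,0]<35)&(q[...,1]>120)&(q[...,2]>90)
seg("LPpad",(255,315),18,6,dark);seg("SPpad",(517,238),12,6,dark);seg("OSpad",(346,224),20,6,dark);seg("WTpad",(344,310),14,6,dark)
seg("oil",(433,308),20,22,grey);seg("tin",(522,328),13,29,grey);seg("LP",(261,227),19,20,brass);seg("SP",(435,219),13,18,brass)
```

```text
LPpad [472.6 331.1  12.4   1.4] yaw 0.053
SPpad [ 643.7 -263.8    7.9    0.7] yaw -0.008
OSpad [610.1 144.7   7.    4.1] yaw 0.383
WTpad [430.8 106.5   5.5   0.7] yaw -1.551
oil [467.  -86.8 108.9  44.7] yaw 0.012
tin [ 427.4 -276.6   62.9   59.5] yaw 1.558
LP [639.  294.5 107.1  41.2] yaw 0.847
SP [666.3 -89.   66.5  31.7] yaw -0.682
```

View pics/crop1.png

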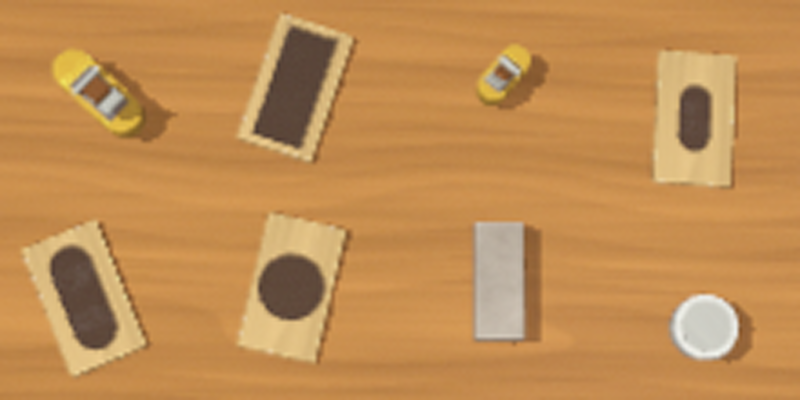

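Crop 1 (800x400) confirms the choice:
- Planes: large (98,92), small (503,74).
- Oilstone (499,281) and tin (705,326).
- Felts: oval large (84,298), oval small (695,118), rectangle (295,87), disc (291,287).

The felt threshold needs fixing.

```bash
cat >> h.py <<'E'
def seg(im,p,name,c,r,z,test,S=5,kern=9):
    big=cv2.resize(im,None,fx=S,fy=S,interpolation=cv2.INTER_CUBIC); hsv=cv2.cvtColor(big,cv2.COLOR_BGR2HSV)
    x,y=int(c[0]*S),int(c[1]*S); r=int(r*S); x0,y0=max(0,x-r),max(0,y-r)
    m=test(hsv[y0:y+r,x0:x+r]).astype(np.uint8)
    m=cv2.morphologyEx(m,cv2.MORPH_CLOSE,np.ones((kern,kern)))
    n,l,s,_=cv2.connectedComponentsWithStats(m); k=1+np.argmax(s[1:,4])
    cs,_=cv2.findContours((l==k).astype(np.uint8),cv2.RETR_EXTERNAL,cv2.CHAIN_APPROX_NONE)
    P=max(cs,key=len)[:,0]+[x0,y0]; P=(P+.5)/S-.5
    W=np.array([ray(p,u,v,z)[:2] for u,v in P],np.float32)
    (cx,cy),(w,h),a=cv2.minAreaRect(W)
    if w<h: w,h,a=h,w,a+90
    print(name,np.round([cx,cy,w,h],1),"yaw",round(np.radians((a+90)%180-90),3))
    return cx,cy
dark=lambda q:q[...,2]<125
grey=lambda q:(q[...,1]<60)&(q[...,2]>90)
brass=lambda q:(q[...,0]>18)&(q[...,0]<35)&(q[...,1]>120)&(q[...,2]>90)
E
python3 - <<'E'
from h import *
im=cv2.imread("pics/top0.png"); p=bot.camera_params("top"); k=.64
for n,c,r in (("LPpad",(255,315),16),("SPpad",(517,238),11),("OSpad",(346,224),19),("WTpad",(344,310),13)): seg(im,p,n,(c[0]*k,c[1]*k),r,6,dark)
w=bot.camera_params("wrist"); T=np.array(w["camera_from_world"]); print(w["fovy"],w["cx"],w["cy"],-T[:3,:3].T@T[:3,3],np.round(T[:3,:3],2).tolist())
E
```

```text
LPpad [444.7 302.7 100.3  38.9] yaw 0.426
SPpad [ 630.4 -275.2   61.1   28.3] yaw -0.043
OSpad [652.4 110.2 111.5  47.5] yaw -0.295
WTpad [458.7 108.   59.7  59.5] yaw 1.128
62.683232926420075 254.06787055416 189.28890681981608 [ 204.36285246 -491.11098705  383.96592852] [[0.24, -0.97, -0.0], [-0.93, -0.23, 0.3], [-0.29, -0.07, -0.96]]
```

Sizes check out (felts read about 3 mm small from blur). Moving over the large plane, capturing on the way.

```bash
python3 -m pendant '[[[0.5,0.8,0],[0,0,0.17],1],[[0.5,0.8,0],[0,0,0.17],1],[[0.5,0.8,0],[0,0,0.17],1],[[0.5,0.8,0],[0,0,0.17],1],[[0.5,0.8,0],[0,0,0.17],1],[[0.5,0.8,0],[0,0,0.17],1],[[0.5,0.8,0],[0,0,0.17],1],[[0.5,0.8,0],[0,0,0.17],1],[[0.5,0.8,0],[0,0,0.17],1],[[0.5,0.8,0],[0,0,0.17],1]]'
python3 -m pendant '[[[0.5,0.8,0],[0,0,0.17],1],[[0.5,0.8,0],[0,0,0.17],1],[[0.5,0.8,0],[0,0,0.17],1],[[0.5,0.8,0],[0,0,0.17],1],[[0.5,0.8,0],[0,0,0.17],1],[[0.5,0.8,0],[0,0,0.17],1],[[0.5,0.8,0],[0,0,0.17],1],[[0.5,0.8,0],[0,0,0.17],1],[[0.5,0.8,0],[0,0,0.17],1],[[0.5,0.8,0],[0,0,0.17],1]]'
python3 -m pendant '[[[0.5,0.8,0],[0,0,0.17],1],[[0.5,0.8,0],[0,0,0.17],1],[[0.5,0.8,0],[0,0,0.17],1],[[0.5,0.8,0],[0,0,0.17],1],[[0.5,0.8,0],[0,0,0.17],1],[[0.5,0.8,0],[0,0,0.17],1],[[0.5,0.8,0],[0,0,0.17],1],[[0.5,0.8,0],[0,0,0.17],1],[[0.5,0,0],[0,0,0.17],1],[[0,0,0],[0,0,0],1]]'
python3 - <<'E'
from h import *
import json
p=bot.camera_params("wrist"); im=bot.capture("wrist"); cv2.imwrite("pics/w1.png",im)
o=bot.get_obs(); print(o["time"],o["tool_pos"],o["tcp_rot"])
C={"LP":(639,294.5,20,60,brass),"LPpad":(444.7,302.7,6,70,dark),"OSpad":(652,110,6,70,dark),"WTpad":(459,108,6,50,dark)}
for n,(x,y,z,r,t) in C.items():
    c=proj(p,(x,y,z)); print(n,np.round(c))
    try: seg(im,p,n,c,r,z,t,S=3)
    except Exception as e: print(e)
E
```

```text
time: 0.93
tool_pos: [276.6, -268.2, 243.6]
tcp_rot: [-3.141, 0.0, 0.448]
contact_force: [0.3, 0.2, -1.1]
grip_width: 91.9
finger_force: 0.0
time: 1.77
tool_pos: [426.6, -28.2, 243.5]
tcp_rot: [-3.141, 0.0, 0.652]
contact_force: [0.5, -1.6, -0.3]
grip_width: 91.6
finger_force: 0.0
time: 2.6
tool_pos: [562.7, 163.5, 242.7]
tcp_rot: [3.141, 0.0, 0.837]
contact_force: [-0.8, -0.9, -0.4]
grip_width: 91.8
finger_force: 0.0
2.65 [561.48032181 162.71518893 242.66576218] [-3.14090269e+00  1.33407407e-03  8.34903499e-01]
LP [223.  22.]
LP [628.9 282.9  72.   38.8] yaw 0.845
LPpad [102. 140.]
LPpad [444.7 300.6 102.3  41. ] yaw 0.425
OSpad [338. 144.]
OSpad [652.3 108.2 112.9  49.1] yaw -0.298
WTpad [223. 242.]
WTpad [417.   65.8 138.9  32.8] yaw -0.734
```

View pics/w1.png

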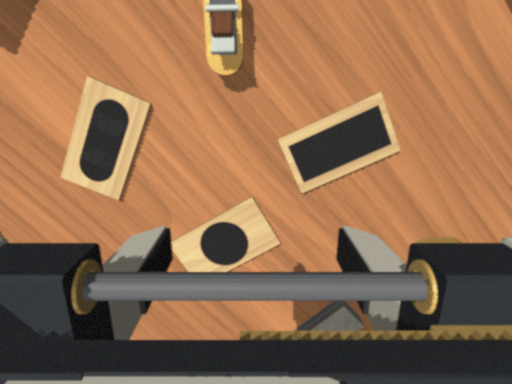

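Wrist view: large plane (224,35), its pad (104,140), rectangle pad (341,142), disc pad (224,243). Both cameras agree within 2 mm. Approaching the large plane.

```bash
python3 -m pendant '[[[0.28,0.48,-0.37],[0,0,0.01],1],[[0.28,0.48,-0.37],[0,0,0.01],1],[[0.28,0.48,-0.37],[0,0,0.01],1],[[0.28,0.48,-0.37],[0,0,0.01],1],[[0.28,0.48,-0.37],[0,0,0.01],1],[[0.28,0.48,-0.37],[0,0,0.01],1],[[0.28,0.48,-0.37],[0,0,0.01],1],[[0.28,0.48,-0.37],[0,0,0.01],1],[[0.28,0.48,-0.37],[0,0,0],1],[[0,0,0],[0,0,0],1]]'
python3 - <<'E'
from h import *
im=cv2.imread("pics/w1.png"); 
p=bot.camera_params("wrist"); im=bot.capture("wrist"); cv2.imwrite("pics/w2.png",im)
o=bot.get_obs(); print(o["time"],o["tool_pos"],o["tcp_rot"])
c=proj(p,(639,294.5,20)); print(c); seg(im,p,"LP",c,150,22,brass,S=2,kern=61)
E
```

```text
time: 3.48
tool_pos: [635.7, 292.8, 140.7]
tcp_rot: [-3.139, 0.004, 0.844]
contact_force: [-1.6, -0.3, 0.8]
grip_width: 92.1
finger_force: 0.0
3.5333 [635.66842086 291.7739208  141.95154311] [-3.13976719  0.00341751  0.84403911]
(np.float64(254.85435981049358), np.float64(183.6828729367949))
LP [638.6 293.5 101.9  38.7] yaw 0.838
```

View pics/w2.png

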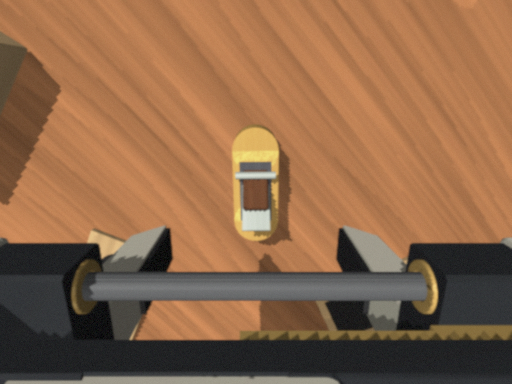

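```bash
python3 -m pendant '[[[0.05,0.03,-0.5],[0,0,0],1],[[0.05,0.03,-0.5],[0,0,0],1],[[0,0,-0.5],[0,0,0],1],[[0,0,-0.5],[0,0,0],1],[[0,0,-0.5],[0,0,0],1],[[0,0,-0.5],[0,0,0],1],[[0,0,-0.5],[0,0,0],1],[[0,0,-0.5],[0,0,0],1],[[0,0,-0.05],[0,0,0],1],[[0,0,0],[0,0,0],1]]'
python3 -m pendant '[[[0,0,0],[0,0,0],-1],[[0,0,0],[0,0,0],-1],[[0,0,0],[0,0,0],-1],[[0,0,0],[0,0,0],-1],[[0,0,0],[0,0,0],-1],[[0,0,0],[0,0,0],-1],[[0,0,0],[0,0,0],-1],[[0,0,0],[0,0,0],-1],[[0,0,0],[0,0,0],-1],[[0,0,0],[0,0,0],-1]]'
```

```text
time: 4.37
tool_pos: [639.2, 292.5, 22.4]
tcp_rot: [-3.141, 0.002, 0.843]
contact_force: [0.4, 0.1, 0.0]
grip_width: 92.3
finger_force: 0.0
time: 5.2
tool_pos: [639.6, 294.0, 22.3]
tcp_rot: [-3.141, 0.0, 0.844]
contact_force: [-1.5, 1.2, -0.3]
grip_width: 37.8
finger_force: 30.0
```

```bash
python3 -m pendant '[[[0,0,0.8],[0,0,0],-1],[[0,0,0.8],[0,0,0],-1],[[-0.65,0.025,0],[0,0,-0.35],-1],[[-0.65,0.025,0],[0,0,-0.35],-1],[[-0.65,0.025,0],[0,0,-0.35],-1],[[-0.65,0.025,0],[0,0,-0.35],-1],[[-0.65,0.025,0],[0,0,-0.35],-1],[[-0.65,0.025,0],[0,0,-0.35],-1],[[-0.65,0.025,0],[0,0,-0.35],-1],[[-0.65,0.025,0],[0,0,-0.35],-1]]'
python3 -m pendant '[[[-0.64,0.025,0],[0,0,-0.35],-1],[[-0.64,0.025,0],[0,0,-0.35],-1],[[0,0,-0.2],[0,0,0],-1],[[0,0,-0.2],[0,0,0],-1],[[0,0,-0.2],[0,0,0],-1],[[0,0,0],[0,0,0],-1],[[0,0,0],[0,0,0],-1],[[0,0,0],[0,0,0],-1],[[0,0,0],[0,0,0],-1],[[0,0,0],[0,0,0],-1]]'
python3 - <<'E'
from h import *
for i in range(3):
    p=bot.camera_params("wrist"); im=bot.capture("wrist"); o=bot.get_obs(); print(o["time"],np.round(o["tool_pos"],1),np.round(o["tcp_rot"],3),o["grip_width"])
cv2.imwrite("pics/w3.png",im)
E
```

```text
time: 6.03
tool_pos: [482.6, 299.5, 70.0]
tcp_rot: [3.141, 0.001, 0.506]
contact_force: [-0.6, 1.0, -2.7]
grip_width: 37.8
finger_force: 30.0
time: 6.87
tool_pos: [445.8, 301.3, 52.5]
tcp_rot: [3.141, -0.0, 0.424]
contact_force: [-0.3, -0.2, -2.8]
grip_width: 37.7
finger_force: 30.0
6.9167 [445.7 301.3  52.5] [ 3.141 -0.     0.424] 37.50788223718967
6.9667 [445.6 301.3  52.5] [ 3.142 -0.     0.424] 37.52575936800498
7.0167 [445.6 301.3  52.5] [ 3.142 -0.     0.424] 37.89254262808481
```

View pics/w3.png

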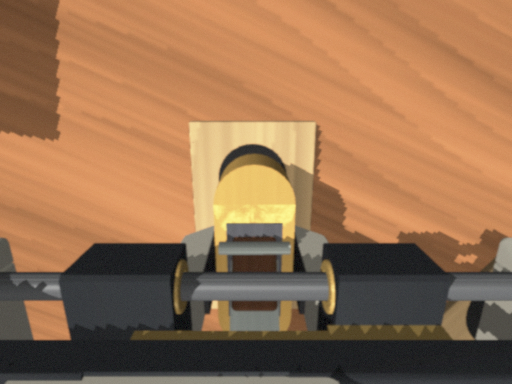

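The held plane is over its felt: tile corners (190,122) and (316,122), plane tip (256,153).

Run:
```python
from h import *
p=bot.camera_params("wrist"); o=bot.get_obs(); t=o["tool_pos"]; y=o["tcp_rot"][2]; 
R=np.array([[np.cos(y),np.sin(y)],[-np.sin(y),np.cos(y)]])
for n,u,v,z in (("cL",190,122.5,6),("cR",316.5,122.5,6),("tip",256,153,56),("eL",215,205,56),("eR",296,205,56)):
    w=ray(p,u,v,z); print(n,np.round(w,1),"tool frame xy",np.round(R@(w-t)[:2],1))
```

```text
cL [488.  360.3   6. ] tool frame xy [63.  36.3]
cR [518.4 293.    6. ] tool frame xy [ 63.  -37.5]
tip [495.9 321.9  56. ] tool frame xy [54.3 -1.9]
eL [465.9 329.2  56. ] tool frame xy [30.  17.1]
eR [481.3 295.   56. ] tool frame xy [ 30.  -20.5]
```

```bash
python3 -m pendant '[[[-0.06,0,-0.2],[0,0,0],-1],[[0,0,-0.2],[0,0,0],-1],[[0,0,-0.2],[0,0,0],-1],[[0,0,-0.1],[0,0,0],-1],[[0,0,-0.1],[0,0,0],-1],[[0,0,0],[0,0,0],-1],[[0,0,0],[0,0,0],0.6],[[0,0,0],[0,0,0],0.6],[[0,0,0],[0,0,0],0.6],[[0,0,0],[0,0,0],0.6]]'
python3 -m pendant '[[[0,0,0],[0,0,0],0.6],[[0,0,0.5],[0,0,0],0.6],[[0,0,0.8],[0,0,0],1],[[0,0,0.8],[0,0,0],1],[[0,0,0.8],[0,0,0],1],[[0,0,0.8],[0,0,0],1],[[0,0,0.3],[0,0,0],1],[[0,0,0],[0,0,0],1],[[0,0,0],[0,0,0],1],[[0,0,0],[0,0,0],1]]'
python3 - <<'E'
from h import *
p=bot.camera_params("wrist"); im=bot.capture("wrist"); cv2.imwrite("pics/w4.png",cv2.resize(im[80:330,130:390],None,fx=2.3,fy=2.3,interpolation=2))
seg(im,p,"LP",proj(p,(444,301.5,32)),110,28,brass,S=2,kern=61)
E
```

```text
time: 7.85
tool_pos: [443.8, 301.4, 28.5]
tcp_rot: [3.142, -0.0, 0.424]
contact_force: [0.3, 0.1, 0.1]
grip_width: 59.9
finger_force: 0.0
time: 8.68
tool_pos: [442.8, 300.9, 146.8]
tcp_rot: [3.141, 0.003, 0.424]
contact_force: [0.1, -0.2, -0.2]
grip_width: 92.0
finger_force: 0.0
LP [444.1 300.2 102.8  39.2] yaw 0.422
```

View pics/w4.png

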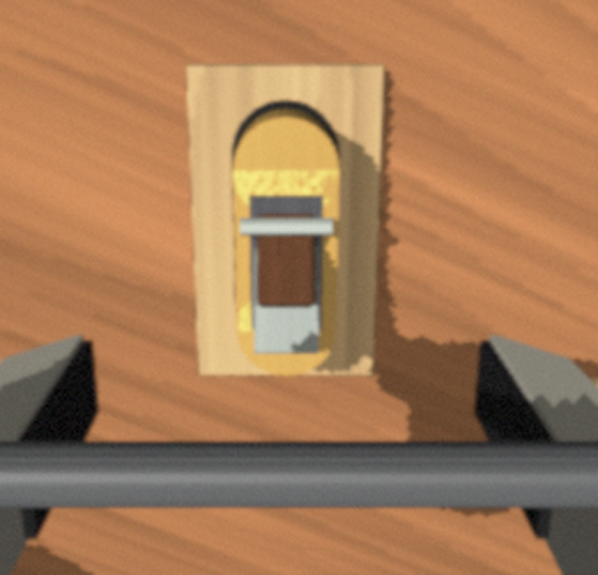

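Large plane is centred on its felt (even margins at (232,160)/(340,160), front gap at (285,103)). On to the small plane.

```bash
python3 -m pendant '[[[0.46,-0.8,0],[0,0,-0.57],1],[[0.46,-0.8,0],[0,0,-0.57],1],[[0.46,-0.8,0],[0,0,-0.57],1],[[0.46,-0.8,0],[0,0,-0.57],1],[[0.46,-0.8,0],[0,0,-0.57],1],[[0.46,-0.8,0],[0,0,-0.57],1],[[0.46,-0.8,0],[0,0,-0.57],1],[[0.46,-0.8,0],[0,0,-0.57],1],[[0.46,-0.8,0],[0,0,-0.57],1],[[0.46,-0.8,0],[0,0,-0.57],1]]'
python3 -m pendant '[[[0.46,-0.8,0],[0,0,-0.57],1],[[0.46,-0.8,0],[0,0,-0.57],1],[[0.46,-0.8,0],[0,0,-0.57],1],[[0.46,-0.8,0],[0,0,-0.57],1],[[0.46,-0.8,0],[0,0,-0.57],1],[[0.46,-0.8,0],[0,0,-0.57],1],[[0,-0.2,0],[0,0,0],1],[[0,0,0],[0,0,0],1],[[0,0,0],[0,0,0],1],[[0,0,0],[0,0,0],1]]'
python3 - <<'E'
from h import *
p=bot.camera_params("wrist"); im=bot.capture("wrist"); cv2.imwrite("pics/w5.png",im); print(bot.get_obs()["tool_pos"])
c=proj(p,(666,-89,15)); print(c); seg(im,p,"SP",c,110,18,brass,S=2,kern=61)
E
```

```text
time: 9.57
tool_pos: [581.5, 60.0, 146.6]
tcp_rot: [3.141, 0.003, -0.264]
contact_force: [0.1, 0.3, 0.1]
grip_width: 92.0
finger_force: 0.0
time: 10.4
tool_pos: [663.7, -87.4, 147.5]
tcp_rot: [3.141, 0.002, -0.669]
contact_force: [0.2, -0.0, 0.5]
grip_width: 91.9
finger_force: 0.0
[663.87027762 -87.26793367 147.92323849]
(np.float64(253.1249091903789), np.float64(182.45235007370542))
SP [666.2 -90.9  64.8  28.6] yaw -0.674
```

```bash
python3 -m pendant '[[[0.04,-0.05,-0.52],[0,0,0],1],[[0.04,-0.05,-0.52],[0,0,0],1],[[0,0,-0.52],[0,0,0],1],[[0,0,-0.52],[0,0,0],1],[[0,0,-0.52],[0,0,0],1],[[0,0,-0.52],[0,0,0],1],[[0,0,-0.52],[0,0,0],1],[[0,0,-0.52],[0,0,0],1],[[0,0,-0.06],[0,0,0],1],[[0,0,0],[0,0,0],1]]'
python3 -m pendant '[[[0,0,0],[0,0,0],-1],[[0,0,0],[0,0,0],-1],[[0,0,0],[0,0,0],-1],[[0,0,0],[0,0,0],-1],[[0,0,0],[0,0,0],-1],[[0,0,0],[0,0,0],-1],[[0,0,0],[0,0,0],-1],[[0,0,0],[0,0,0],-1],[[0,0,0],[0,0,0],-1],[[0,0,0],[0,0,0],-1]]'
```

```text
time: 11.28
tool_pos: [666.1, -90.5, 21.0]
tcp_rot: [3.141, 0.002, -0.669]
contact_force: [0.1, -0.7, -0.6]
grip_width: 91.8
finger_force: 0.0
time: 12.12
tool_pos: [666.8, -91.7, 21.7]
tcp_rot: [3.141, 0.0, -0.671]
contact_force: [-0.3, -0.5, -0.5]
grip_width: 29.4
finger_force: 0.0
```

```bash
python3 -m pendant '[[[0,0,0],[0,0,0],-1],[[0,0,0],[0,0,0],-1],[[0,0,0.8],[0,0,0],-1],[[0,0,0.8],[0,0,0],-1],[[-0.18,-0.9,0],[0,0,0.75],-1],[[-0.18,-0.9,0],[0,0,0.75],-1],[[-0.18,-0.9,0],[0,0,0.75],-1],[[-0.18,-0.9,0],[0,0,0.75],-1],[[-0.18,-0.9,0],[0,0,0.75],-1],[[-0.18,-0.9,0],[0,0,0.75],-1]]'
python3 -m pendant '[[[-0.07,-0.4,0],[0,0,0.37],-1],[[-0.06,-0.36,0],[0,0,0.36],-1],[[0,0,-0.2],[0,0,0],-1],[[0,0,-0.2],[0,0,0],-1],[[0,0,-0.2],[0,0,0],-1],[[0,0,0],[0,0,0],-1],[[0,0,0],[0,0,0],-1],[[0,0,0],[0,0,0],-1],[[0,0,0],[0,0,0],-1],[[0,0,0],[0,0,0],-1]]'
python3 - <<'E'
from h import *
p=bot.camera_params("wrist"); im=bot.capture("wrist"); cv2.imwrite("pics/w6.png",cv2.resize(im[80:330,130:390],None,fx=2.3,fy=2.3,interpolation=2))
E
```

```text
time: 12.95
tool_pos: [633.9, -254.8, 69.5]
tcp_rot: [-3.142, 0.001, -0.126]
contact_force: [0.3, 0.2, -0.7]
grip_width: 27.6
finger_force: 30.0
time: 13.78
tool_pos: [630.9, -276.3, 52.2]
tcp_rot: [3.141, -0.001, -0.043]
contact_force: [-0.8, 0.4, -1.3]
grip_width: 28.1
finger_force: 30.0
```

View pics/w6.png

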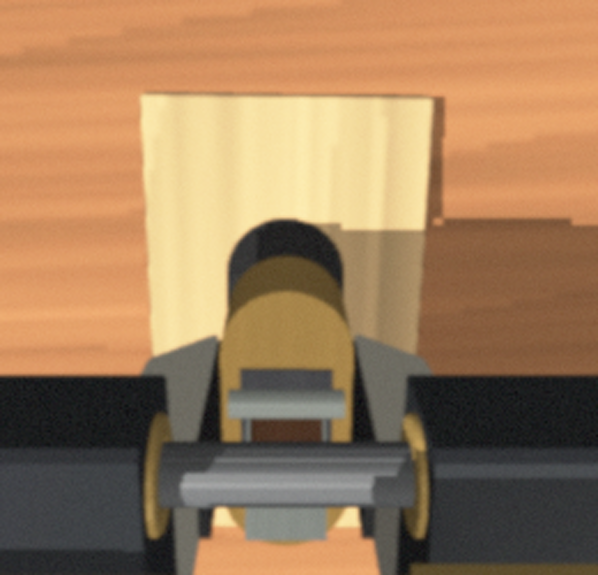

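Tile corners (141,95) and (432,97), felt tip (286,220), sole tip (289,256), body sides (222/352,340).

```bash
cat >> h.py <<'E'
def tool(pts,off=(130,80),k=2.3):
    p=bot.camera_params("wrist"); o=bot.get_obs(); t=o["tool_pos"]; y=o["tcp_rot"][2]
    R=np.array([[np.cos(y),np.sin(y)],[-np.sin(y),np.cos(y)]])
    for n,u,v,z in pts: print(n,"tool xy",np.round(R@(ray(p,u/k+off[0],v/k+off[1],z)-t)[:2],1))
E
python3 -c "
from h import *
tool([('cL',141,95,6),('cR',432,97,6),('felt',286,220,6),('tipbot',289,256,30.6),('tiptop',288,291,54.6),('eL',222,340,54.6),('eR',352,340,54.6)])"
```

```text
cL tool xy [64.2 35.5]
cR tool xy [ 63.7 -38.2]
felt tool xy [31.5 -1.2]
tipbot tool xy [29.2 -1.9]
tiptop tool xy [29.4 -1.6]
eL tool xy [18.5 12.1]
eR tool xy [ 18.5 -14.8]
```

```bash
python3 -m pendant '[[[0,0,-0.2],[0,0,0],-1],[[0,0,-0.2],[0,0,0],-1],[[0,0,-0.2],[0,0,0],-1],[[0,0,-0.11],[0,0,0],-1],[[0,0,-0.1],[0,0,0],-1],[[0,0,0],[0,0,0],-1],[[0,0,0],[0,0,0],0.4],[[0,0,0],[0,0,0],0.4],[[0,0,0],[0,0,0],0.4],[[0,0,0],[0,0,0],0.4]]'
python3 -m pendant '[[[0,0,0],[0,0,0],0.4],[[0,0,0.5],[0,0,0],0.4],[[0,0,0.8],[0,0,0],1],[[0,0,0.8],[0,0,0],1],[[0,0,0.8],[0,0,0],1],[[0,0,0.8],[0,0,0],1],[[0,0,0.3],[0,0,0],1],[[0,0,0],[0,0,0],1],[[0,0,0],[0,0,0],1],[[0,0,0],[0,0,0],1]]'
python3 - <<'E'
from h import *
p=bot.camera_params("wrist"); im=bot.capture("wrist"); cv2.imwrite("pics/w7.png",cv2.resize(im[80:330,130:390],None,fx=2.3,fy=2.3,interpolation=2))
seg(im,p,"SP",proj(p,(630.5,-276.5,25)),80,26,brass,S=2,kern=61)
E
```

```text
time: 14.67
tool_pos: [630.6, -276.5, 27.3]
tcp_rot: [3.141, -0.0, -0.043]
contact_force: [-0.6, 0.1, -0.4]
grip_width: 50.2
finger_force: 0.0
time: 15.5
tool_pos: [629.7, -276.1, 145.3]
tcp_rot: [-3.14, 0.003, -0.043]
contact_force: [0.4, -0.6, -0.2]
grip_width: 91.8
finger_force: 0.0
SP [ 629.6 -277.4   65.9   29.1] yaw -0.058
```

View pics/w7.png

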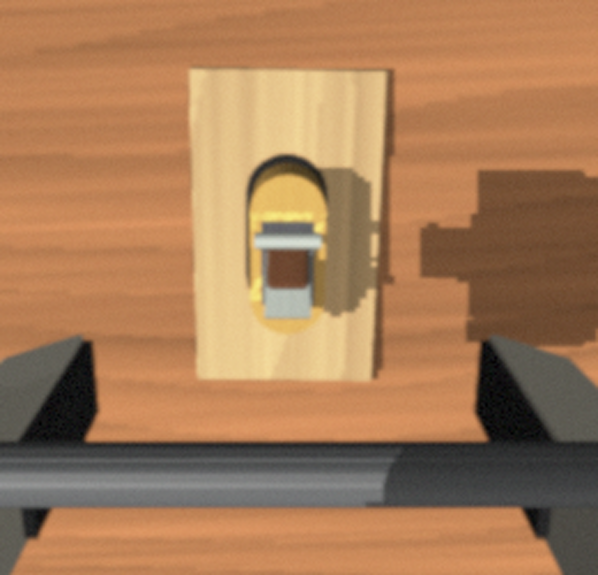

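Small plane sits centred on its felt (288,245). On to the oilstone.

```bash
python3 -m pendant '[[[-0.68,0.78,0],[0,0,0.06],1],[[-0.68,0.78,0],[0,0,0.06],1],[[-0.68,0.78,0],[0,0,0.06],1],[[-0.68,0.78,0],[0,0,0.06],1],[[-0.68,0.78,0],[0,0,0.06],1],[[-0.68,0.78,0],[0,0,0.06],1],[[-0.68,0.78,0],[0,0,0.06],1],[[-0.68,0.78,0],[0,0,0.06],1],[[0,0,0],[0,0,0],1],[[0,0,0],[0,0,0],1]]'
python3 - <<'E'
from h import *
p=bot.camera_params("wrist"); im=bot.capture("wrist"); im=bot.capture("wrist"); cv2.imwrite("pics/w8.png",im); o=bot.get_obs(); print(o["tool_pos"],o["tcp_rot"])
c=proj(p,(467,-87,22)); print(c); seg(im,p,"OS",c,80,22,grey,S=2,kern=15)
E
```

```text
time: 16.38
tool_pos: [466.3, -88.3, 146.8]
tcp_rot: [-3.141, 0.002, 0.016]
contact_force: [0.3, 0.5, 0.4]
grip_width: 91.9
finger_force: 0.0
[467.99759606 -89.80642403 147.10685877] [ 3.14125070e+00 -2.21821085e-04  1.47777437e-02]
(np.float64(251.47975573984746), np.float64(186.5509855253859))
OS [467.3 -88.1 109.8  45.5] yaw 0.016
```

```bash
python3 -m pendant '[[[0,0.06,-0.52],[0,0,0],1],[[0,0,-0.52],[0,0,0],1],[[0,0,-0.52],[0,0,0],1],[[0,0,-0.52],[0,0,0],1],[[0,0,-0.52],[0,0,0],1],[[0,0,-0.52],[0,0,0],1],[[0,0,-0.52],[0,0,0],1],[[0,0,-0.52],[0,0,0],1],[[0,0,-0.05],[0,0,0],1],[[0,0,0],[0,0,0],1]]'
python3 -m pendant '[[[0,0,0],[0,0,0],-1],[[0,0,0],[0,0,0],-1],[[0,0,0],[0,0,0],-1],[[0,0,0],[0,0,0],-1],[[0,0,0],[0,0,0],-1],[[0,0,0],[0,0,0],-1],[[0,0,0],[0,0,0],-1],[[0,0,0],[0,0,0],-1],[[0,0,0],[0,0,0],-1],[[0,0,0],[0,0,0],-1]]'
```

```text
time: 17.32
tool_pos: [467.3, -88.1, 20.0]
tcp_rot: [-3.141, 0.002, 0.014]
contact_force: [-0.1, -0.4, 1.5]
grip_width: 92.0
finger_force: 0.0
time: 18.15
tool_pos: [467.4, -87.6, 21.3]
tcp_rot: [3.141, -0.0, 0.015]
contact_force: [-0.9, 0.4, 2.9]
grip_width: 45.9
finger_force: 30.0
```

```bash
python3 -m pendant '[[[0,0,0.8],[0,0,0],-1],[[0,0,0.8],[0,0,0],-1],[[0.77,0.82,0],[0,0,-0.325],-1],[[0.77,0.82,0],[0,0,-0.325],-1],[[0.77,0.82,0],[0,0,-0.325],-1],[[0.77,0.82,0],[0,0,-0.325],-1],[[0.77,0.82,0],[0,0,-0.325],-1],[[0.77,0.82,0],[0,0,-0.325],-1],[[0.77,0.82,0],[0,0,-0.325],-1],[[0.75,0.82,0],[0,0,-0.325],-1]]'
python3 -m pendant '[[[0,0,-0.2],[0,0,0],-1],[[0,0,-0.2],[0,0,0],-1],[[0,0,-0.2],[0,0,0],-1],[[0,0,0],[0,0,0],-1],[[0,0,0],[0,0,0],-1],[[0,0,0],[0,0,0],-1],[[0,0,0],[0,0,0],-1],[[0,0,0],[0,0,0],-1],[[0,0,0],[0,0,0],-1],[[0,0,0],[0,0,0],-1]]'
python3 - <<'E'
from h import *
p=bot.camera_params("wrist"); im=bot.capture("wrist"); cv2.imwrite("pics/w9.png",cv2.resize(im[80:330,130:390],None,fx=2.3,fy=2.3,interpolation=2))
E
```

```text
time: 18.98
tool_pos: [651.7, 110.7, 68.0]
tcp_rot: [3.141, 0.002, -0.299]
contact_force: [1.0, -0.9, -3.6]
grip_width: 46.0
finger_force: 30.0
time: 19.82
tool_pos: [651.6, 109.2, 51.5]
tcp_rot: [-3.142, -0.0, -0.297]
contact_force: [0.1, 0.1, -4.1]
grip_width: 45.9
finger_force: 30.0
```

View pics/w9.png

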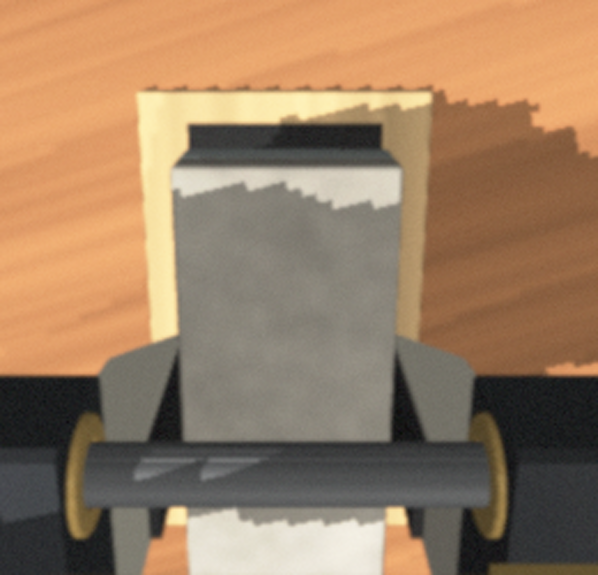

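Tile corners (138,92) and (433,91), felt front corners (189,125) and (382,124), stone top front corners (173,167) and (401,167), bottom front edge at row 150.

```bash
python3 -c "
from h import *
tool([('cL',138,92,6),('cR',433,91,6),('fL',189,125,6),('fR',382,124,6),('oL',173,167,52.2),('oR',401,167,52.2),('obot',287,150,30.2)])"
```

```text
cL tool xy [65.2 36.2]
cR tool xy [ 65.5 -38. ]
fL tool xy [57.  23.7]
fR tool xy [ 57.2 -25.5]
oL tool xy [54.7 21. ]
oR tool xy [ 54.7 -23.5]
obot tool xy [54.5 -1.3]
```

```bash
python3 -m pendant '[[[0.01,0,-0.2],[0,0,0],-1],[[0,0,-0.2],[0,0,0],-1],[[0,0,-0.2],[0,0,0],-1],[[0,0,-0.1],[0,0,0],-1],[[0,0,-0.1],[0,0,0],-1],[[0,0,0],[0,0,0],-1],[[0,0,0],[0,0,0],0.7],[[0,0,0],[0,0,0],0.7],[[0,0,0],[0,0,0],0.7],[[0,0,0],[0,0,0],0.7]]'
python3 -m pendant '[[[0,0,0],[0,0,0],0.7],[[0,0,0.5],[0,0,0],0.7],[[0,0,0.8],[0,0,0],1],[[0,0,0.8],[0,0,0],1],[[0,0,0.8],[0,0,0],1],[[0,0,0.8],[0,0,0],1],[[0,0,0.3],[0,0,0],1],[[0,0,0],[0,0,0],1],[[0,0,0],[0,0,0],1],[[0,0,0],[0,0,0],1]]'
python3 - <<'E'
from h import *
p=bot.camera_params("wrist"); im=bot.capture("wrist"); cv2.imwrite("pics/w10.png",cv2.resize(im[80:330,130:390],None,fx=2.3,fy=2.3,interpolation=2))
seg(im,p,"OS",proj(p,(652,109,28)),100,28,grey,S=2,kern=15)
E
```

```text
time: 20.7
tool_pos: [652.1, 109.3, 27.3]
tcp_rot: [-3.141, -0.001, -0.297]
contact_force: [0.0, -0.0, -0.4]
grip_width: 67.4
finger_force: 0.0
time: 21.53
tool_pos: [650.9, 109.2, 145.2]
tcp_rot: [3.14, 0.003, -0.297]
contact_force: [-0.8, -0.6, -0.6]
grip_width: 91.8
finger_force: 0.0
OS [652.3 108.  110.2  45.9] yaw -0.298
```

View pics/w10.png

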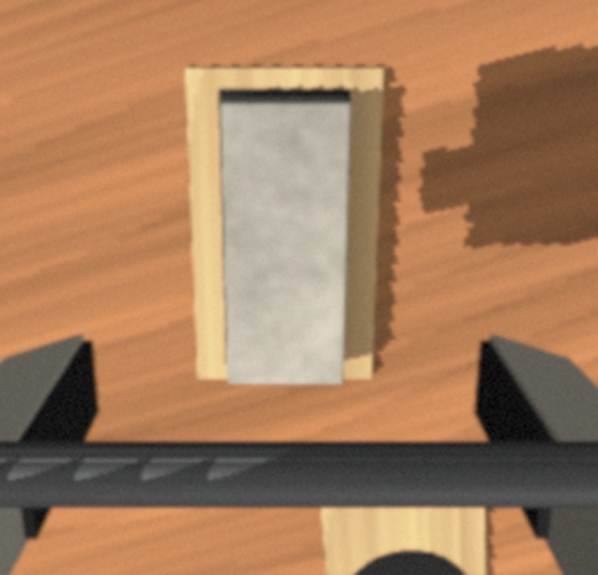

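Oilstone is square and centred on its felt. On to the tin, with the jaws closing along x to keep clear of the jar.

```bash
python3 -m pendant '[[[-0.415,-0.715,0],[0,0,0.864],1],[[-0.415,-0.715,0],[0,0,0.864],1],[[-0.415,-0.715,0],[0,0,0.864],1],[[-0.415,-0.715,0],[0,0,0.864],1],[[-0.415,-0.715,0],[0,0,0.864],1],[[-0.415,-0.715,0],[0,0,0.864],1],[[-0.415,-0.715,0],[0,0,0.864],1],[[-0.415,-0.715,0],[0,0,0.864],1],[[-0.415,-0.715,0],[0,0,0.864],1],[[-0.415,-0.715,0],[0,0,0.864],1]]'
python3 -m pendant '[[[-0.415,-0.715,0],[0,0,0.864],1],[[-0.415,-0.715,0],[0,0,0.864],1],[[-0.415,-0.715,0],[0,0,0.864],1],[[-0.415,-0.715,0],[0,0,0.864],1],[[-0.415,-0.715,0],[0,0,0.864],1],[[-0.415,-0.715,0],[0,0,0.864],1],[[-0.415,-0.715,0],[0,0,0.864],1],[[-0.415,-0.715,0],[0,0,0.864],1],[[0,0,0],[0,0,0],1],[[0,0,0],[0,0,0],1]]'
python3 - <<'E'
from h import *
im=bot.capture("wrist"); p=bot.camera_params("wrist"); im=bot.capture("wrist"); cv2.imwrite("pics/w11.png",im); o=bot.get_obs(); print(o["tool_pos"],o["tcp_rot"])
c=proj(p,(427,-277,29)); print(c); seg(im,p,"tin",c,65,29,grey,S=2,kern=15)
E
```

```text
time: 22.42
tool_pos: [526.0, -105.9, 145.7]
tcp_rot: [-3.139, 0.001, 0.745]
contact_force: [-0.1, 0.4, 0.1]
grip_width: 91.9
finger_force: 0.0
time: 23.25
tool_pos: [426.8, -277.2, 146.0]
tcp_rot: [-3.14, -0.002, 1.565]
contact_force: [-0.4, -0.1, -0.2]
grip_width: 91.8
finger_force: 0.0
[ 427.64976971 -276.07324899  146.34124102] [-3.14059047e+00 -1.40131853e-03  1.56723406e+00]
(np.float64(253.45127293961426), np.float64(189.3121817373398))
tin [ 428.  -279.2   62.    59.6] yaw 0.973
```

View pics/w11.png

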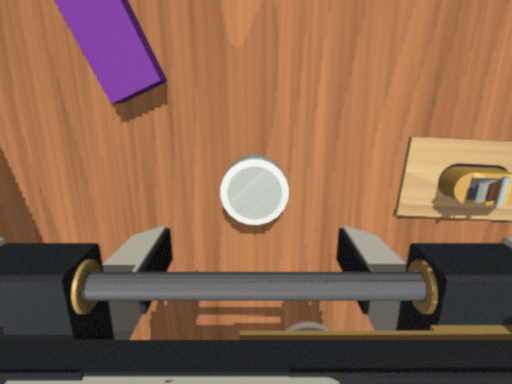

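Tin lid circle at (254,191), jar (305,330) behind the bar, purple block (110,45) clear.

```bash
python3 -m pendant '[[[0,-0.06,-0.52],[0,0,0],1],[[0,0,-0.52],[0,0,0],1],[[0,0,-0.52],[0,0,0],1],[[0,0,-0.52],[0,0,0],1],[[0,0,-0.52],[0,0,0],1],[[0,0,-0.52],[0,0,0],1],[[0,0,-0.52],[0,0,0],1],[[0,0,-0.48],[0,0,0],1],[[0,0,0],[0,0,0],1],[[0,0,0],[0,0,0],1]]'
python3 -m pendant '[[[0,0,0],[0,0,0],-1],[[0,0,0],[0,0,0],-1],[[0,0,0],[0,0,0],-1],[[0,0,0],[0,0,0],-1],[[0,0,0],[0,0,0],-1],[[0,0,0],[0,0,0],-1],[[0,0,0],[0,0,0],-1],[[0,0,0],[0,0,0],-1],[[0,0,0],[0,0,0],-1],[[0,0,0],[0,0,0],-1]]'
```

```text
time: 24.18
tool_pos: [427.8, -277.3, 23.0]
tcp_rot: [-3.14, -0.002, 1.57]
contact_force: [-0.1, -0.1, 0.3]
grip_width: 92.1
finger_force: 0.0
time: 25.02
tool_pos: [427.8, -278.7, 23.9]
tcp_rot: [3.141, 0.0, 1.569]
contact_force: [-1.0, 1.4, 6.1]
grip_width: 58.8
finger_force: 30.0
```

```bash
python3 -m pendant '[[[0,0,0.8],[0,0,0],-1],[[0,0,0.8],[0,0,0],-1],[[0.07,0.9,0],[0,0,0],-1],[[0.07,0.9,0],[0,0,0],-1],[[0.07,0.9,0],[0,0,0],-1],[[0.07,0.9,0],[0,0,0],-1],[[0.07,0.9,0],[0,0,0],-1],[[0.07,0.9,0],[0,0,0],-1],[[0.07,0.9,0],[0,0,0],-1],[[0.07,0.9,0],[0,0,0],-1]]'
python3 -m pendant '[[[0.07,0.9,0],[0,0,0],-1],[[0.07,0.9,0],[0,0,0],-1],[[0.07,0.9,0],[0,0,0],-1],[[0.07,0.9,0],[0,0,0],-1],[[0.07,0.9,0],[0,0,0],-1],[[0.1,0.14,0],[0,0,0],-1],[[0.1,0.2,0],[0,0,0],-1],[[0,0,0],[0,0,0],-1],[[0,0,0],[0,0,0],-1],[[0,0,0],[0,0,0],-1]]'
python3 - <<'E'
from h import *
im=bot.capture("wrist"); im=bot.capture("wrist"); cv2.imwrite("pics/w12.png",cv2.resize(im[80:330,130:390],None,fx=2.3,fy=2.3,interpolation=2)); o=bot.get_obs(); print(o["tool_pos"],o["tcp_rot"])
E
```

```text
time: 25.85
tool_pos: [444.2, -61.3, 71.3]
tcp_rot: [-3.141, -0.0, 1.569]
contact_force: [0.1, -0.2, -1.3]
grip_width: 59.1
finger_force: 30.0
time: 26.68
tool_pos: [460.9, 81.7, 71.4]
tcp_rot: [-3.141, 0.0, 1.568]
contact_force: [0.9, 0.0, -2.4]
grip_width: 59.2
finger_force: 30.0
[460.9635545   81.69865005  71.48206201] [-3.14140315e+00  1.06592385e-04  1.56760440e+00]
```

View pics/w12.png

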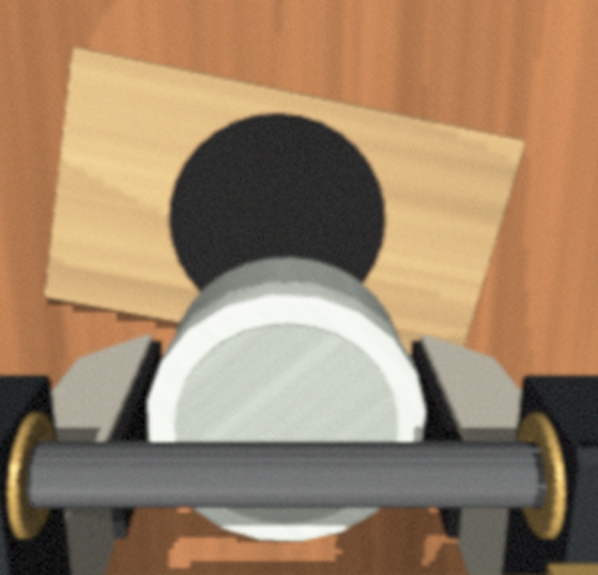

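Felt disc: edges 170 to 385, top 113. Held tin: lid edges 148 to 427, front 295, back 540, bottom front 257.

```bash
python3 -c "
from h import *
tool([('feltfront',277.5,113,6),('fL',170,215,6),('fR',385,215,6),('lidfront',287,295,76.5),('lidback',287,540,76.5),('lL',148,412,76.5),('lR',427,412,76.5),('botfront',288,257,47.5)])"
```

```text
feltfront tool xy [56.1  1.9]
fL tool xy [26.5 33.5]
fR tool xy [ 26.5 -29.5]
lidfront tool xy [28.1 -0.6]
lidback tool xy [-30.4  -0.6]
lL tool xy [ 1.8 28.7]
lR tool xy [  1.8 -30.1]
botfront tool xy [26.8 -0.9]
```

```bash
python3 -m pendant '[[[-0.05,0.45,0],[0,0,0],-1],[[-0.04,0.41,0],[0,0,0],-1],[[0,0,-0.3],[0,0,0],-1],[[0,0,-0.3],[0,0,0],-1],[[0,0,-0.3],[0,0,0],-1],[[0,0,-0.2],[0,0,0],-1],[[0,0,-0.1],[0,0,0],-1],[[0,0,-0.1],[0,0,0],-1],[[0,0,-0.08],[0,0,0],-1],[[0,0,0],[0,0,0],-1]]'
python3 -m pendant '[[[0,0,0],[0,0,0],-1],[[0,0,0],[0,0,0],1],[[0,0,0],[0,0,0],1],[[0,0,0],[0,0,0],1],[[0,0,0],[0,0,0],1],[[0,0,0],[0,0,0],1],[[0,0,0.3],[0,0,0],1],[[0,0,0.8],[0,0,0],1],[[0,0,0.8],[0,0,0],1],[[0,0,0.8],[0,0,0],1]]'
python3 -m pendant '[[[0,0,0.8],[0,0,0],1],[[0,0,0.5],[0,0,0],1],[[0,-0.8,0],[0,0,0],1],[[0,-0.8,0],[0,0,0],1],[[0,-0.8,0],[0,0,0],1],[[0,-0.8,0],[0,0,0],1],[[0,0,0],[0,0,0],1],[[0,0,0],[0,0,0],1],[[0,0,0],[0,0,0],1],[[0,0,0],[0,0,0],1]]'
python3 - <<'E'
from h import *
im=bot.capture("wrist"); im=bot.capture("wrist"); cv2.imwrite("pics/w13.png",im); p=bot.camera_params("wrist"); print(bot.get_obs()["tool_pos"])
c=proj(p,(458,107,35)); print(c); seg(im,p,"tin",c,60,35,grey,S=2,kern=15)
E
```

```text
time: 27.62
tool_pos: [458.4, 108.2, 30.1]
tcp_rot: [3.142, 0.0, 1.569]
contact_force: [-0.1, 0.8, -2.3]
grip_width: 59.0
finger_force: 30.0
time: 28.45
tool_pos: [458.1, 108.4, 112.6]
tcp_rot: [-3.141, 0.0, 1.569]
contact_force: [0.8, -0.5, -0.4]
grip_width: 92.0
finger_force: 0.0
time: 29.28
tool_pos: [458.3, 13.1, 150.4]
tcp_rot: [3.141, -0.0, 1.57]
contact_force: [0.5, 0.9, -0.0]
grip_width: 91.9
finger_force: 0.0
[458.26619207  13.2040241  150.22658118]
(np.float64(253.1471160554298), np.float64(71.67286596481918))
tin [458.9 106.   59.6  59. ] yaw 1.525
```

View pics/w13.png

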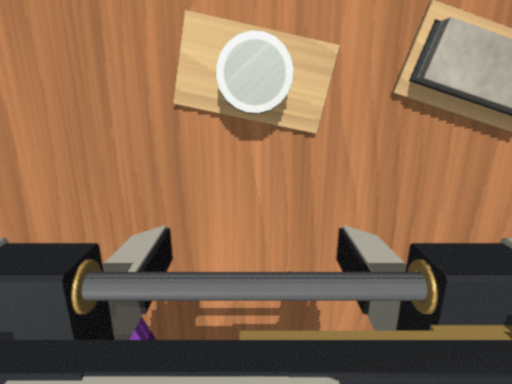

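Tile corners (187,12), (338,45), (316,132), (176,104). Tin lid centre (255,71).

```bash
python3 -c "
from h import *
p=bot.camera_params('wrist')
W=np.array([ray(p,*q,6)[:2] for q in ((187,12),(338,45),(317,133),(175,104))]); print('pad',W.mean(0), np.linalg.norm(W-np.roll(W,1,0),axis=1)); print('tin',ray(p,255,71.5,35)[:2])
im=bot.capture('top'); cv2.imwrite('pics/top1.png',cv2.resize(im[100:260,80:440],None,fx=2.2,fy=2.2,interpolation=2))"
```

```text
pad [459.47889367 105.5696026 ] [ 73.16865427 126.02576088  73.57394358 127.99771014]
tin [459.41217364 107.12318793]
```

View pics/top1.png

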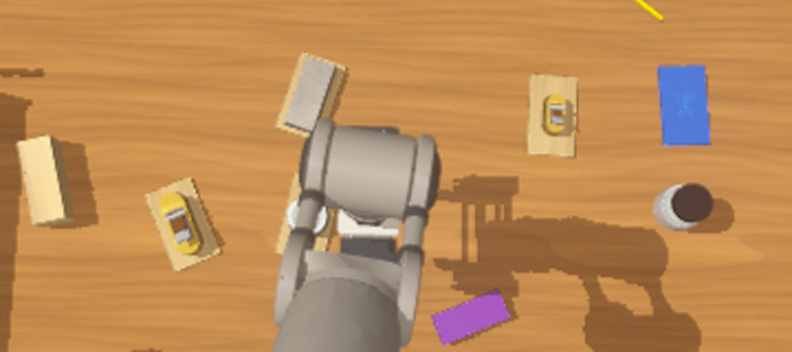

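All four pieces are on their pads, and the jar, maple block and purple block look unmoved. The tin is within about 1.5 mm of its pad centre. Handing in.

```bash
python3 -c "
from plant import bot
print(bot.close_job())"
```

```text
the job is handed in; nothing more can be done
None
```

The large plane, small plane, oilstone and wax tin each stand on their own birch tile, centred within about 1–2 mm by the camera checks; the jar, maple block and look-alikes were left alone, and the job was handed in at about 29 s.

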